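Set down a sample-press screen and gauge its gap

TASK

The small hinged printing screen has been left folded up. Fold it down about its stiff hinge until it just rests on the screw foot underneath, pressing gently. Then stand the stepped gauge flat on the worktop in front of the middle of the screen's front rail and slide it in straight, thin end first, until the first step that is too thick for the gap butts against the rail; leave it there without lifting the screen, and do not shift the foot or disturb the jar, cup and pot around.

Things in the scene. Friction and masses are not known exactly. Their poses are not given: they have to be found in the camera images.
- press: fixed wooden hinge bar of the small press, 45 x 270 x 30 mm (at x +7 to +53 mm). Origin on the worktop under the hinge axis; x points away from the screen's front rail (at yaw 0 away from the robot), y along the hinge, z up. The hinge axis is parallel to y, 30 mm above this origin.
- screen: hinged wooden frame with mesh, 220 x 220 x 22 mm. Origin on the hinge axis; own frame: front rail x -220 to -190, y -110 to +110, underside z = 0, upper face z = +22 mm. Starts folded up 1.0 to 1.25 rad (upper face away from the robot); hinge friction holds it at any angle: 2 to 4 N at the front rail folds it down, 5 to 6 N lifts it. Can go 0.12 rad below level. 0.3 kg.
- rail_edge (a point): mid point of the lower front edge of the screen's front rail (screen frame -220, 0, 0 mm); when the screen is down its height is the gap above the worktop.
- rail_top (a point): middle of the upper face of the front rail (screen frame -205, 0, +22 mm), the place to push on.
- foot: loose steel screw foot, round base 38 mm across, 7 mm high, with a 20 mm round head screwed out to an unknown height: its top is 11 to 21 mm above the worktop. Origin at the centre of the underside. Stands under the front rail near its left (+y) end and stops the screen, leaving a gap of 9 to 21 mm under the front edge, the screen sloping slightly down to the front.
- gauge: loose stepped aluminium gauge, 118 mm long (x), 40 mm wide (y), 0.2 kg; held and slid on the worktop it drags with 2 to 8 N. Origin at the centre of the underside; x points to the thin end. From the thin end (x = +59 mm) four steps, each 22 mm long, are 7, 12, 17 and 22 mm high; behind them (x -59 to -29 mm) the base is 22 mm high and carries an upright wooden grip block.
- gauge_grip (a point): centre of the free part of the wooden grip block (gauge frame -44, 0, +39 mm). The block is 30 mm along the gauge, 24 mm across it (y, the way to grip), from 22 to 56 mm above the gauge's underside.
- gauge_tip (a point): middle of the gauge's thin end on its underside (gauge frame +59, 0, 0 mm).
- ink_jar: bystander: light grey ink jar with blue lid, 94 mm across, 136 mm high, origin at the centre of the underside; leave alone.
- mixing_cup: bystander: white mixing cup, 75 mm across, 96 mm high, origin at the centre of the underside; leave alone.
- ink_pot: bystander: small ink pot with white lid, 65 mm across, 50 mm high, origin at the centre of the underside; leave alone.

How it is judged:
By the outcome, as a careful person would: the job done as asked, in the order asked, and still so for the second after the job is handed in, with the robot touching nothing.
It also fails if it takes over 64 s, if anything falls off the work surface, if the arm or the gripper's body presses on something with over 40 N, if the wrist force passes 120 N, or if a joint passes its speed limit or range.

ROBOT

A 6-joint arm with a two-finger parallel gripper is mounted at the origin on the work surface; the furniture and walls round the work are solid. World frame = base frame: x ahead of the robot, y to its left, z up, the work surface at z = 0. Lengths are in mm, angles in rad, forces in N, time in s.
With the tool pointing down it reaches from about 300 to 1000 mm from the base axis. Payload 5.1 kg.
Tool frame: the origin (TCP) lies at the very end of the fingers, on their centre line; the grasp point (between the pads) lies 19 mm behind it (env.hold_point_z is the distance from the TCP to the grasp point, in mm); z points along the fingers, y is the line along which they close (so a half turn about z gives the same grasp; the last joint's range is limited). The gripper opens to 95 mm and grips with 3 to 60 N. Pads are 20 mm wide; open, the fingers measure 119 mm over their backs; the gripper's body (75 mm by 180 mm) begins 59 mm behind the grasp point.
Start: joints at [1.035, 0.124, 1.65, -0, 1.367, -0.083], TCP at [284.383, 584.475, 214.656] pointing down, gripper open.
Joint ranges: [-2.61, 2.61], [-1.02, 2.33], [0.03, 2.71], [-1.35, 4.49], [0.32, 2.68], [-2.91, 2.91]. Speed limits (rad/s): [2.57, 2.57, 3.14, 3.14, 3.14, 3.14].

INTERFACE

Orientations are given as [roll, pitch, yaw] about the fixed x, y, z axes, in that order (R = Rz(yaw) Ry(pitch) Rx(roll)).
In Python, from rig import read_state, viewer, env, models gives the robot as it stands.
- The arm moves only by the tool arm_command, never from a script. Its argument "rows" is a list of rows, each a list of 5 numbers: the shift along the tool's x, y, z in cm, then the turn about the tool's z in degrees, then the opening in per cent of the stroke, from 0 (shut) to 100 (fully open). In form: [[dx, dy, dz, roll, claw], ...]. A call has 1 to 20 rows; each row is the pose to reach, as a shift and turn from the pose commanded when the call began, along the tool's axes at that moment; what a row does not reach only later rows make up. A row lasts 1/12 s, in which the tool goes at most 41.7 mm and 7.16 degrees, less where a joint would pass 70% of its speed; a pose out of reach is approached as far as the arm can. A call with a gripper value outside its range is refused whole. The fingers move at their own pace and stop on an object; "grip_force" is the grip in N (left out, the last holds). Time passes only in rows, so rows that repeat a pose let the fingers close. It gives the time, the measured TCP pose, the force, the opening and the grip force at its end, in the units of the state.
- read_state(): the state, without advancing time (a new reading comes with each control period).
- viewer.grab_frame(name): name is "scene" or "side" or "wrist"; returns a dict with "img" (400x640x3 uint8, red, green, blue), "fx", "fy", "cx", "cy" (pixels), "k1" (the pictures are not rectified: a ray, as slopes to the right and down, at radius r is drawn at 1 + k1 r^2 times it, then the intrinsics apply), "xyz" and "orientation" of the camera in the world. Camera axes: x right, y down, z forward; pixel columns grow to the right and rows downward; lengths in mm; the calibration is good to about 2 mm. A picture is of the moment at which its call begins. There is no depth.
- env.sign_off(): hands the job in; it is judged then, once.
Trained networks look in a picture, given as the dict that the camera call returned (one of the last four; its "shot" number tells which), for a name from the list of things; names that differ only in an ending like _2 or _b are one class to them, and where a whole thing is asked for, a point or a joint stands for the part that bears it (a point fixed in the world has none). Each returns a list of dicts, best first, with "score" (0 to 1); they miss things now and then, are a little off and sometimes report something else, mostly with a low value. They report only what shows in the picture. A call takes as long as a camera call.
- models.trace(picture, name): "mask" (400x640 bool, what is visible of it) and "at" ([column, row] in pixels, amid what is visible of it).
The state is a dict: "clock": time; "q": joint angles; "joint_velocities": joint speeds; "joint_torque": joint torques, N m; "tool_pos": TCP position; "eef_rot": TCP orientation; "wrist_force": force on the tool from outside, world axes, zero at the start; "ft_torque": the same for the moment, N m; "gripper_width": finger opening in mm; "gripper_force": force on a finger pad.
Only numpy, scipy, OpenCV 4.12 (cv2) and the standard library are available. Lean on these libraries where they do the work, as an engineer would, in place of code of your own. Each camera call takes 0.05 s, during which the arm holds its last target. There are 200 camera calls.

## Working session

There is one attempt and no reset: what is moved stays moved. The work goes in short steps, Python scripts to look and compute and a tool call to move; the robot and the scene stay as the last step left them, time stands still between calls to the robot, and variables do not carry over. Pictures are saved under pics/ and viewed, at most 10 in all, crops included, and the job is handed in when it is done.

Besides the shell and the picture viewer there is one more tool, called after "Request:" by a JSON object that holds its "name" and its "arguments", one argument or row to a line. arm_command: Moves the arm, as the interface text tells. Its arguments: {"type":"object","properties":{"rows":{"type":"array","items":{"type":"array","items":{"type":"number"}}},"grip_force":{"type":"number"}},"required":["rows"]}

```bash
mkdir -p pics; ls; cat > h.py <<'E'
import numpy as np, cv2
from scipy.spatial.transform import Rotation as R
from rig import read_state, viewer, env, models
def grab(n,save=None):
    p=viewer.grab_frame(n)
    if save: cv2.imwrite('pics/'+save+'.png',p['img'][:,:,::-1])
    return p
def rot(o):
    o=np.array(o,float)
    return o if o.shape==(3,3) else R.from_euler('xyz',o).as_matrix()
def ray(p,uv):
    K=np.array([[p['fx'],0,p['cx']],[0,p['fy'],p['cy']],[0,0,1]])
    s=np.array([(uv[0]-p['cx'])/p['fx'],(uv[1]-p['cy'])/p['fy']]); d=s.copy()
    for _ in range(20): d=s/(1+p['k1']*(d@d))
    v=rot(p['orientation'])@np.array([d[0],d[1],1]); return np.array(p['xyz'],float),v
def onz(p,uv,z):
    c,v=ray(p,uv); return c+v*(z-c[2])/v[2]
def proj(p,X):
    c=(np.array(X,float)-np.array(p['xyz']))@rot(p['orientation']); d=c[...,:2]/c[...,2:]
    d=d*(1+p['k1']*(d**2).sum(-1,keepdims=True)); return d*[p['fx'],p['fy']]+[p['cx'],p['cy']]
def tri(a,ua,b,ub):
    c1,v1=ray(a,ua);c2,v2=ray(b,ub)
    s=np.linalg.lstsq(np.c_[v1,-v2],c2-c1,rcond=None)[0]
    x,y=c1+s[0]*v1,c2+s[1]*v2; return (x+y)/2,np.linalg.norm(x-y)
E
python3 - <<'E'
from h import *
S=read_state();print(S)
ps={n:grab(n,n+'0') for n in('scene','side')}
for n,p in ps.items():
    print(n,p['xyz'],p['orientation'],p['fx'],p['cx'],p['k1'])
    for t in ['press','screen','rail_edge','rail_top','foot','gauge','gauge_grip','gauge_tip','ink_jar','mixing_cup','ink_pot']:
        r=models.trace(p,t)
        for k in r[:2]:
            ys,xs=np.where(k['mask']);print(t,round(k['score'],2),k['at'],(xs.min(),xs.max(),ys.min(),ys.max()) if len(xs) else None)
E
```

```text
pics
{'clock': 0.0, 'q': array([ 1.03542552e+00,  1.24488403e-01,  1.65161963e+00,  3.79545477e-06,
        1.36746538e+00, -8.25913262e-02]), 'joint_velocities': array([-1.91317050e-03, -7.02225436e-04,  2.88573572e-04, -1.31173147e-04,
       -1.96148826e-03, -2.55957619e-06]), 'joint_torque': array([ 1.04698363e-03, -4.17604315e+01, -3.59933066e+01,  7.74926296e-02,
        4.93784202e-02, -2.11836355e-04]), 'tool_pos': array([284.06091768, 583.96594087, 213.42997653]), 'eef_rot': array([-3.13961895e+00, -1.67110610e-04,  2.68881224e+00]), 'wrist_force': array([ 0.16729961, -0.52757028, -0.14286146]), 'ft_torque': array([0.01810649, 0.01729605, 0.02144334]), 'gripper_force': 0.0, 'gripper_width': 95.13798666646002}
scene [ 13.75732565  98.74748164 617.64575682] [-2.2972924  -0.00534481 -2.23146331] 421.99984588451775 313.9504350220507 -0.03930359051350075
press 0.88 [220.6, 149.5] (np.int64(158), np.int64(282), np.int64(90), np.int64(219))
screen 0.94 [225.2, 141.9] (np.int64(175), np.int64(282), np.int64(89), np.int64(202))
rail_edge 0.72 [222.3, 145.6] (np.int64(176), np.int64(2
[... 1268 characters left out ...]
68.3, 208.1] (np.int64(238), np.int64(285), np.int64(188), np.int64(221))
gauge 0.98 [270.0, 209.7] (np.int64(238), np.int64(285), np.int64(188), np.int64(223))
gauge 0.35 [370.3, 153.3] (np.int64(332), np.int64(405), np.int64(109), np.int64(206))
gauge_grip 0.65 [265.9, 208.2] (np.int64(238), np.int64(285), np.int64(189), np.int64(222))
gauge_tip 0.62 [268.4, 206.2] (np.int64(238), np.int64(285), np.int64(189), np.int64(222))
ink_jar 0.96 [327.4, 237.4] (np.int64(300), np.int64(350), np.int64(198), np.int64(282))
mixing_cup 0.62 [267.5, 247.8] (np.int64(247), np.int64(286), np.int64(218), np.int64(279))
ink_pot 0.61 [217.1, 246.8] (np.int64(196), np.int64(230), np.int64(230), np.int64(263))
```

```bash
python3 - <<'E'
import cv2
a=cv2.imread('pics/scene0.png')[70:320,130:450];cv2.imwrite('pics/sc0.png',cv2.resize(a,None,fx=2.3,fy=2.3,interpolation=2))
a=cv2.imread('pics/side0.png')[90:300,170:450];cv2.imwrite('pics/sd0.png',cv2.resize(a,None,fx=2.5,fy=2.5,interpolation=2))
E
```

```text
(no output)
```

View pics/sc0.png

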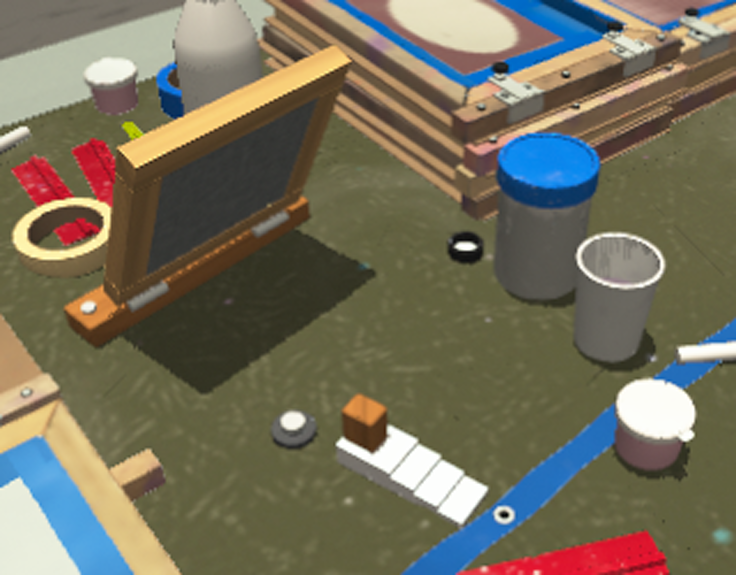

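View pics/sd0.png

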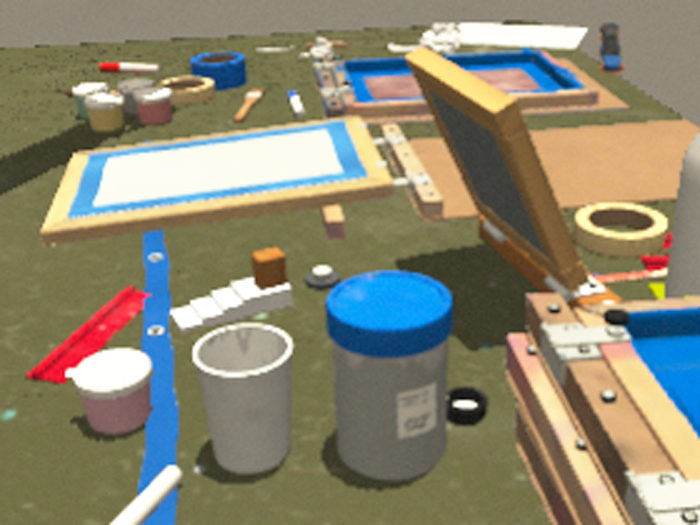

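The scene view shows the folded screen at left-centre, the foot at px ~(258,256), and the gauge at ~(305,272) with its thin end towards the robot. The jar, cup and pot are to the right (−y). I'll fit the poses to the masks in both views.

```bash
cat >> h.py <<'E'
from scipy.optimize import minimize
def box(x0,x1,y0,y1,z0,z1): return np.array([[x,y,z] for x in(x0,x1) for y in(y0,y1) for z in(z0,z1)],float)
def Rz(a): return R.from_euler('z',a).as_matrix()
SCREEN=[box(-220,0,-110,110,0,22)]
PRESS=[box(7,53,-135,135,0,30)]
GAUGE=[box(59-22*(i+1),59-22*i,-20,20,0,h) for i,h in enumerate((7,12,17,22))]+[box(-59,-29,-20,20,0,22),box(-59,-29,-12,12,22,56)]
def press_pts(v): return [b@Rz(v[2]).T+[v[0],v[1],0] for b in PRESS]
def screen_pts(v): # v=x,y,yaw,angle (up positive)
    A=R.from_euler('y',v[3]).as_matrix()
    return [(b@A.T+[0,0,30])@Rz(v[2]).T+[v[0],v[1],0] for b in SCREEN]
def gauge_pts(v): return [b@Rz(v[2]).T+[v[0],v[1],0] for b in GAUGE]
def rend(p,parts,s=4):
    m=np.zeros((400*s,640*s),np.uint8)
    for b in parts: cv2.fillConvexPoly(m,cv2.convexHull(np.round((proj(p,b)+.5)*s).astype(np.int32)),1)
    return cv2.resize(m.astype(np.float32),(640,400),interpolation=cv2.INTER_AREA)
def iou(items,v):
    t=0
    for p,mask,f in items:
        a=rend(p,f(v));t+=np.minimum(a,mask).sum()/np.maximum(a,mask).sum()
    return -t/len(items)
def fit(items,v0,step):
    best=None
    for k in range(3):
        sim=np.array([v0]+[np.array(v0)+np.eye(len(v0))[i]*step[i]/(k+1)*(-1)**k for i in range(len(v0))])
        r=minimize(lambda v:iou(items,v),v0,method='Nelder-Mead',options=dict(initial_simplex=sim,maxiter=160,xatol=.05,fatol=1e-4)); v0=r.x
    return r.x,r.fun
def m(p,n):
    r=models.trace(p,n); return r[0]['mask'].astype(np.float32)
E
python3 - <<'E'
from h import *
a,b=grab('scene'),grab('side')
c=lambda u,v:(u/2.3+130,v/2.3+70); d=lambda u,v:(u/2.5+170,v/2.5+90)
print('rail L/R', onz(a,c(98,322),30), onz(a,c(310,212),30))
h=onz(a,c(98,322),30);g=onz(a,c(310,212),30);u=g-h;yaw=np.arctan2(u[0],-u[1]);mid=(h+g)/2
sm=m(a,'screen')
v,f=fit([(a,sm,screen_pts),(b,m(b,'screen'),screen_pts)],[mid[0],mid[1],yaw,1.1],[15,15,.1,.1]);print('screen',v.round(3),f,yaw)
tip=onz(a,c(475,505),7);gr=tri(a,c(365,415),b,d(269,262));print('tip',tip,'grip',gr)
u=tip-gr[0]
for ms in ('gauge','gauge_grip'):
  w,f=fit([(a,m(a,ms),gauge_pts),(b,m(b,'gauge'),gauge_pts)],[*(gr[0]+u*.43)[:2],np.arctan2(u[1],u[0])],[10,10,.1]);print('gauge',w.round(3),f)
T=lambda v:(np.linalg.norm(v)) 
edge=(R.from_euler('z',v[2])*R.from_euler('y',v[3])).apply([-220,0,0])+[v[0],v[1],30];print('edge now',edge)
print('rail down',Rz(v[2])@[-220,0,0]+[v[0],v[1],30])
r=models.trace(a,'foot')[0];print('foot',onz(a,r['at'],7),onz(a,c(293,420),15),'side',onz(b,d(322,278),7))
for n,(uA,uB) in dict(jar=((548,150),(388,290)),cup=((620,255),(244,345)),pot=((655,405),(113,370))).items(): print(n,tri(a,c(*uA),b,d(*uB)))
E
```

```text
rail L/R [694.81778245 -65.30314669  30.        ] [ 719.22996258 -306.92991432   30.        ]
screen [ 7.16679e+02 -1.89665e+02  1.85000e-01  1.12300e+00] -0.9469671249389648 0.1006909220901891
tip [ 347.85890391 -215.74865498    7.        ] grip (array([ 447.36469963, -184.07059157,   43.9914565 ]), np.float64(0.19051260054807986))
gauge [ 403.135 -195.549   -2.804] -0.9246983528137207
gauge [ 402.98  -195.413   -2.799] -0.9230902791023254
edge now [ 622.97433777 -207.2092697   228.27168917]
rail down [ 500.43635152 -230.15180335   30.        ]
foot [ 506.40861175 -149.87418568    7.        ] [ 501.10229797 -147.98961315   15.        ] side [ 502.59983718 -157.11265601    7.        ]
jar (array([ 532.98051568, -451.85497713,  141.56593445]), np.float64(2.221816924131279))
cup (array([ 423.73175295, -438.22168063,   97.25115662]), np.float64(0.02628778621889308))
pot (array([ 312.68242291, -372.46459571,   46.24138348]), np.float64(0.9711367291150528))
```

Poses are consistent: the foot lies at about (−200, +78) in the press frame, under the rail. I'll go above and behind the screen with the fingers shut and tool x aligned to the press.

Request:
{"name": "arm_command", "arguments": {
  "rows": [
    [0,0,-4,0,0],
    [0,0,-9,-7,0],
    [-70.3,-52.4,-9,-36.6,0],
    [-70.3,-52.4,-9,-36.6,0],
    [-70.3,-52.4,-9,-36.6,0],
    [-70.3,-52.4,-9,-36.6,0],
    [-70.3,-52.4,-9,-36.6,0],
    [-70.3,-52.4,-9,-36.6,0],
    [-70.3,-52.4,-9,-36.6,0],
    [-70.3,-52.4,-9,-36.6,0],
    [-70.3,-52.4,-9,-36.6,0],
    [-70.3,-52.4,-9,-36.6,0],
    [-70.3,-52.4,-9,-36.6,0],
    [-70.3,-52.4,-9,-36.6,0],
    [-70.3,-52.4,-9,-36.6,0],
    [-70.3,-52.4,-9,-36.6,0],
    [-70.3,-52.4,-9,-36.6,0],
    [-70.3,-52.4,-9,-36.6,0],
    [-70.3,-52.4,-9,-36.6,0],
    [-70.3,-52.4,-9,-36.6,0]
  ]
}}

```text
clock: 3.32
tool_pos: [627.8, -80.1, 303.6]
eef_rot: [-3.142, 0.0, -2.956]
wrist_force: [0.9, 0.8, -0.1]
gripper_width: 0.2
gripper_force: 0.0
```

Request:
{"name": "arm_command", "arguments": {
  "rows": [
    [-3.7,-12.4,0,0,0],
    [-3.7,-12.4,0,0,0],
    [-3.7,-12.4,0,0,0],
    [-3.7,-12.4,0,0,0],
    [-3.7,-12.4,4,0,0],
    [-3.7,-12.4,8,0,0],
    [-3.7,-12.4,8.8,0,0],
    [-3.7,-12.4,8.8,0,0],
    [-3.7,-12.4,8.8,0,0]
  ]
}}

```text
clock: 4.07
tool_pos: [686.6, -192.7, 216.1]
eef_rot: [3.142, -0.0, -2.955]
wrist_force: [0.3, 0.2, 0.2]
gripper_width: 0.5
gripper_force: 0.0
```

```bash
cat > st.py <<'E'
from h import *
def pf(X,v=(716.7,-189.7,.185)): return Rz(v[2]).T@(np.array(X)-[v[0],v[1],0])
def show():
    s=read_state();print('t',round(s['clock'],2),'world',s['tool_pos'].round(1),'press',pf(s['tool_pos']).round(1),'yaw',round(s['eef_rot'][2],3),'F',s['wrist_force'].round(2),'w',round(s['gripper_width'],1),round(s['gripper_force'],1))
E
python3 - <<'E'
from st import *
show();p=grab('wrist','w1');p=grab('side','s1')
a=cv2.imread('pics/s1.png')[60:260,250:500];cv2.imwrite('pics/s1c.png',cv2.resize(a,None,fx=2.5,fy=2.5))
E
```

```text
t 4.07 world [ 686.6 -192.7  216.1] press [-30.2   2.6 216.1] yaw -2.955 F [0.3  0.16 0.21] w 0.5 0.0
```

View pics/s1c.png

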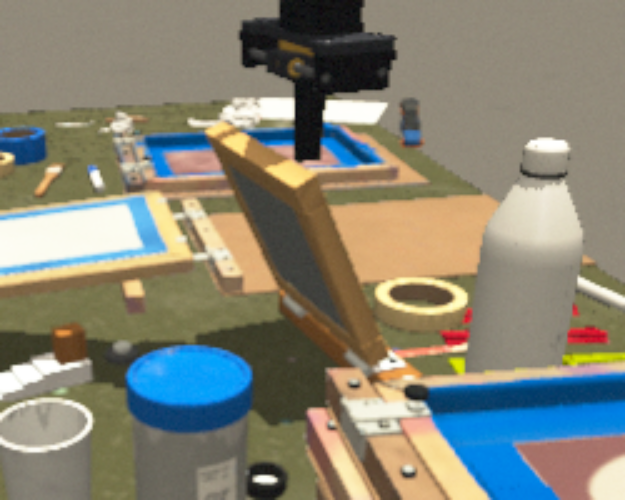

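Request:
{"name": "arm_command", "arguments": {
  "rows": [
    [1.5,0,-0.1,0,0],
    [2.6,0,-0.1,0,0],
    [3.9,0,0.4,0,0],
    [4.8,0,0.8,0,0],
    [5.7,0,1.3,0,0],
    [6.5,0,1.8,0,0],
    [7.4,0,2.4,0,0],
    [8.2,0,2.9,0,0],
    [9.0,0,3.6,0,0],
    [9.8,0,4.2,0,0],
    [10.6,0,4.9,0,0],
    [11.3,0,5.7,0,0],
    [12.0,0,6.4,0,0],
    [12.7,0,7.2,0,0],
    [13.3,0,8.0,0,0],
    [13.9,0,8.9,0,0],
    [14.5,0,9.8,0,0],
    [15.0,0,10.7,0,0],
    [15.5,0,11.6,0,0],
    [16.0,0,12.5,0,0]
  ]
}}

```text
clock: 5.83
tool_pos: [528.6, -222.7, 89.5]
eef_rot: [3.142, -0.0, -2.956]
wrist_force: [1.2, -0.1, 1.3]
gripper_width: 0.3
gripper_force: 1.0
```

```bash
python3 - <<'E'
from st import *
show();p=grab('side','s2')
a=cv2.imread('pics/s2.png')[100:260,230:430];cv2.imwrite('pics/s2c.png',cv2.resize(a,None,fx=3,fy=3))
E
```

```text
t 5.83 world [ 528.6 -222.7   89.5] press [-190.9    2.1   89.5] yaw -2.956 F [ 1.23 -0.13  1.32] w 0.3 1.0
```

View pics/s2c.png

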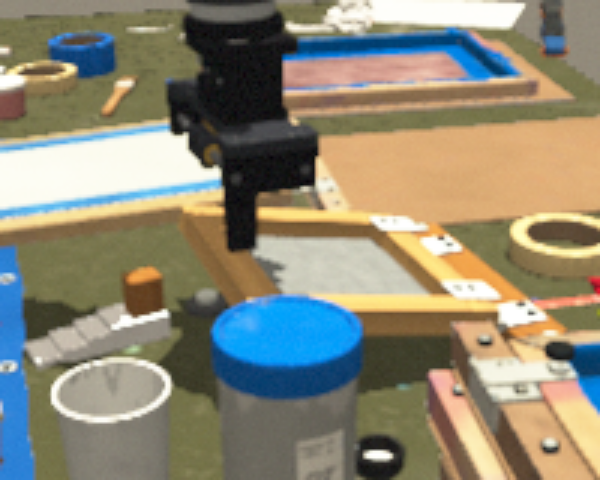

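Request:
{"name": "arm_command", "arguments": {
  "rows": [
    [0.4,0,0.8,0,0],
    [0.7,0,1.6,0,0],
    [1.0,0,2.4,0,0],
    [1.2,0,3.1,0,0],
    [1.3,0,3.7,0,0],
    [1.3,0,4.0,0,0],
    [1.3,0,4.1,0,0],
    [1.3,0,4.1,0,0]
  ]
}}

```text
clock: 6.55
tool_pos: [515.9, -224.8, 48.8]
eef_rot: [3.141, -0.001, -2.956]
wrist_force: [-0.2, -0.6, 0.2]
gripper_width: 0.2
gripper_force: 0.0
```

Request:
{"name": "arm_command", "arguments": {
  "rows": [
    [0,0,0.1,0,0],
    [0,0,0.2,0,0],
    [0,0,0.3,0,0],
    [0,0,0.3,0,0]
  ]
}}

```text
clock: 6.88
tool_pos: [516.4, -225.0, 46.4]
eef_rot: [3.142, -0.0, -2.955]
wrist_force: [-1.4, -0.0, 1.0]
gripper_width: 0.6
gripper_force: 0.6
```

Request:
{"name": "arm_command", "arguments": {
  "rows": [
    [0,0,0.1,0,0],
    [0,0,0.2,0,0],
    [0,0,0.2,0,0]
  ]
}}

```text
clock: 7.13
tool_pos: [516.4, -225.0, 44.3]
eef_rot: [-3.141, -0.0, -2.956]
wrist_force: [-1.0, -0.1, 1.2]
gripper_width: 0.4
gripper_force: 0.7
```

Request:
{"name": "arm_command", "arguments": {
  "rows": [
    [0,0,0.1,0,0],
    [0,0,0.2,0,0],
    [0,0,0.2,0,0]
  ]
}}

```text
clock: 7.38
tool_pos: [516.4, -225.1, 42.2]
eef_rot: [-3.141, -0.0, -2.956]
wrist_force: [-0.9, 0.1, 0.8]
gripper_width: 0.3
gripper_force: 0.6
```

Request:
{"name": "arm_command", "arguments": {
  "rows": [
    [0,0,0.1,0,0],
    [0,0,0.1,0,0]
  ]
}}

```text
clock: 7.55
tool_pos: [516.5, -225.1, 41.3]
eef_rot: [-3.141, 0.0, -2.956]
wrist_force: [-1.1, -0.1, 1.5]
gripper_width: 0.5
gripper_force: 0.7
```

Request:
{"name": "arm_command", "arguments": {
  "rows": [
    [0,0,0.1,0,0],
    [0,0,0.1,0,0]
  ]
}}

```text
clock: 7.72
tool_pos: [516.5, -225.1, 40.3]
eef_rot: [-3.141, 0.0, -2.956]
wrist_force: [-0.5, -0.5, 1.6]
gripper_width: 0.7
gripper_force: 0.7
```

Request:
{"name": "arm_command", "arguments": {
  "rows": [
    [0,0,0.1,0,0],
    [0,0,0.1,0,0]
  ]
}}

```text
clock: 7.88
tool_pos: [516.5, -225.1, 39.3]
eef_rot: [-3.141, 0.0, -2.956]
wrist_force: [-0.6, -0.1, 1.3]
gripper_width: 0.6
gripper_force: 0.8
```

Request:
{"name": "arm_command", "arguments": {
  "rows": [
    [0,0,0.1,0,0],
    [0,0,0.1,0,0]
  ]
}}

```text
clock: 8.05
tool_pos: [516.5, -225.1, 38.5]
eef_rot: [-3.141, -0.0, -2.956]
wrist_force: [-2.3, 0.5, 2.6]
gripper_width: 0.1
gripper_force: 1.1
```

Request:
{"name": "arm_command", "arguments": {
  "rows": [
    [0,0,0.05,0,0],
    [0,0,0.05,0,0]
  ]
}}

```text
clock: 8.22
tool_pos: [516.5, -225.1, 38.4]
eef_rot: [-3.142, -0.0, -2.956]
wrist_force: [-2.9, -0.1, 5.3]
gripper_width: 0.5
gripper_force: 2.4
```

Request:
{"name": "arm_command", "arguments": {
  "rows": [
    [0,0,0.05,0,0],
    [0,0,0.05,0,0]
  ]
}}

```text
clock: 8.38
tool_pos: [516.5, -225.1, 38.3]
eef_rot: [3.142, -0.0, -2.955]
wrist_force: [-3.3, -0.3, 6.6]
gripper_width: 0.7
gripper_force: 3.6
```

```bash
python3 - <<'E'
from st import *
show();p=grab('side','s3');a=cv2.imread('pics/s3.png')[140:260,230:430];a=cv2.resize(a,None,fx=4,fy=4)
q=grab('scene','c3');cv2.imwrite('pics/s3c.png',a)
E
```

```text
t 8.38 world [ 516.5 -225.1   38.3] press [-203.3    2.    38.3] yaw -2.955 F [-3.27 -0.26  6.58] w 0.7 3.6
```

View pics/s3c.png

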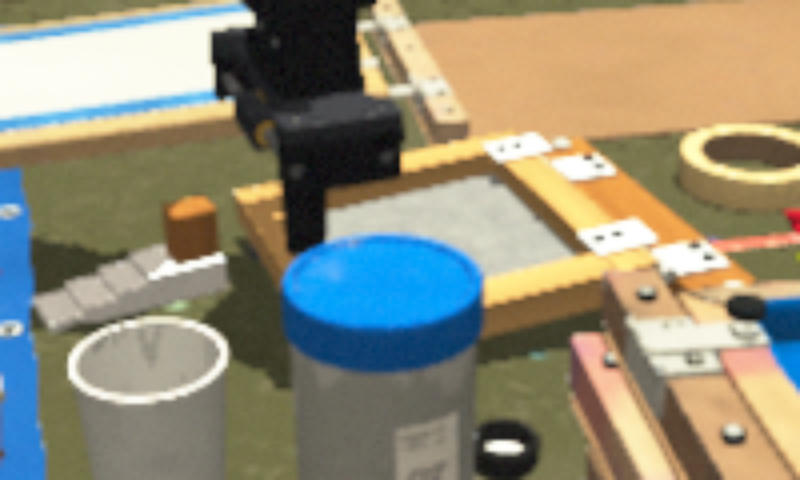

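The screen is resting: there is solid resistance at 6.6 N, and rail-top height of 38 mm implies a gap of about 14–15 mm. The picture shows the screen down with the gauge clear of it at left. I'll lift off and hover over the gauge grip.

Request:
{"name": "arm_command", "arguments": {
  "rows": [
    [0,0,-1,0,0],
    [0,0,-4,0,0],
    [0,0,-8,0,30],
    [3,3,-8.5,-7,60],
    [6.2,5.5,-8.5,-8.9,60],
    [6.2,5.5,-8.5,-8.9,60],
    [6.2,5.5,-8.5,-8.9,60],
    [6.2,5.5,-8.5,-8.9,60]
  ]
}}

```text
clock: 9.15
tool_pos: [445.8, -182.5, 122.8]
eef_rot: [-3.141, 0.001, -2.801]
wrist_force: [-0.1, 0.0, -1.1]
gripper_width: 35.3
gripper_force: 0.0
```

```bash
python3 - <<'E'
from st import *
show()
a,b,w=grab('scene','c4'),grab('side','s4'),grab('wrist','w4')
v,f=fit([(a,m(a,'screen'),screen_pts),(b,m(b,'screen'),screen_pts)],[716.7,-189.7,.185,-.07],[4,4,.02,.03]);print('screen',v.round(3),f)
for it in ([(w,'gauge')],[(w,'gauge'),(b,'gauge')]):
  try:
    items=[(p,m(p,n),gauge_pts) for p,n in it]
    print('gauge',fit(items,[403,-195.5,-2.80],[5,5,.05]))
  except Exception as e: print(e)
E
```

```text
t 9.15 world [ 445.8 -182.5  122.8] press [-265.    56.9  122.8] yaw -2.801 F [-0.12  0.03 -1.14] w 35.3 0.0
screen [ 7.10950e+02 -1.88092e+02  1.87000e-01 -4.60000e-02] -0.6135295629501343
gauge (array([ 403.92203009, -196.16174032,   -2.81078383]), np.float64(-0.9772942662239075))
gauge (array([ 403.42953342, -196.28958074,   -2.80953934]), np.float64(-0.9119144678115845))
```

View pics/w4.png

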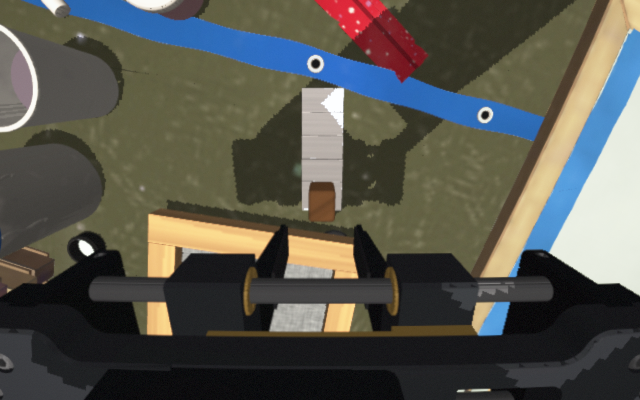

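The wrist view shows the gauge at (322,150) with the grip block at (322,200), in line with the open fingers. The fit agrees to 1 mm, so I'll descend and grip.

Request:
{"name": "arm_command", "arguments": {
  "grip_force": 25,
  "rows": [
    [0,0,3,0.5,60],
    [0,0,6,0.5,60],
    [0,0,8.5,0.5,60],
    [0,0,9.4,0.5,60],
    [0,0,9.5,0.5,60],
    [0,0,9.5,0.5,0],
    [0,0,9.5,0.5,0],
    [0,0,9.5,0.5,0],
    [0,0,9.5,0.5,0],
    [0,0,9.5,0.5,0],
    [0,0,9.5,0.5,0],
    [0,0,9.5,0.5,0]
  ]
}}

```text
clock: 10.55
tool_pos: [445.9, -182.7, 28.3]
eef_rot: [-3.141, 0.001, -2.809]
wrist_force: [0.0, -0.2, 3.2]
gripper_width: 24.0
gripper_force: 25.0
```

Request:
{"name": "arm_command", "arguments": {
  "rows": [
    [0,0,-2,0,0],
    [0,0,-5,0,0],
    [0,0,-6.5,0,0],
    [2,-1,-6.5,7,0],
    [4,-2,-6.5,14,0],
    [6,-3,-6.5,21,0],
    [8,-4,-6.5,28,0],
    [10,-4.2,-6.5,35,0],
    [10,-4.2,-6.5,42,0],
    [10,-4.2,-6.5,49,0],
    [10,-4.2,-6.5,56,0],
    [10,-4.2,-6.5,63,0],
    [10,-4.2,-6.5,70,0],
    [10,-4.2,-6.5,77,0],
    [10,-4.2,-6.5,84,0],
    [10,-4.2,-6.5,91,0],
    [10,-4.2,-6.5,94,0],
    [10,-4.2,-6.5,94,0]
  ]
}}

```text
clock: 12.05
tool_pos: [364.1, -254.4, 91.8]
eef_rot: [-3.141, -0.001, 1.833]
wrist_force: [0.1, -0.5, -2.7]
gripper_width: 23.8
gripper_force: 25.0
```

Request:
{"name": "arm_command", "arguments": {
  "rows": [
    [0,0,0,7,0],
    [0,0,0,14,0],
    [0,0,0,21,0],
    [0,0,0,28,0],
    [0,0,0,35,0],
    [0,0,0,42,0],
    [0,0,0,49,0],
    [0,0,0,56,0],
    [0,0,0,63,0],
    [0,0,0,70,0],
    [0,0,0,77,0],
    [0,0,0,84,0],
    [0,0,0,91,0],
    [0,0,0,94.3,0],
    [0,0,0,94.3,0],
    [0,0,0,94.3,0]
  ]
}}

```text
clock: 13.38
tool_pos: [364.3, -254.6, 92.1]
eef_rot: [-3.141, 0.001, 0.19]
wrist_force: [-0.4, 0.6, -1.9]
gripper_width: 23.8
gripper_force: 25.0
```

```bash
python3 - <<'E'
from st import *
show()
w=grab('wrist','w5');a=grab('scene','c5')
cv2.imwrite('pics/c5c.png',cv2.resize(a['img'][130:330,130:380,::-1],None,fx=2.5,fy=2.5))
for v in ([716.7,-189.7,.185,-.07],):
  e=[(Rz(v[2])@(R.from_euler('y',v[3]).apply([-220,y,0])+[0,0,30])+[v[0],v[1],0]) for y in(-110,0,110)]
  print(np.round(e,1),'wrist px',proj(w,np.array(e)).round(0).tolist(),'scene px',proj(a,np.array(e)).round(0).tolist())
E
```

```text
t 13.38 world [ 364.3 -254.6   92.1] press [-358.3    1.1   92.1] yaw 0.19 F [-0.39  0.62 -1.87] w 23.8 25.0
[[ 521.2 -338.2   14.6]
 [ 501.  -230.1   14.6]
 [ 480.7 -121.9   14.6]] wrist px [[462.0, 39.0], [324.0, 36.0], [186.0, 37.0]] scene px [[328.0, 206.0], [293.0, 234.0], [251.0, 266.0]]
```

View pics/w5.png

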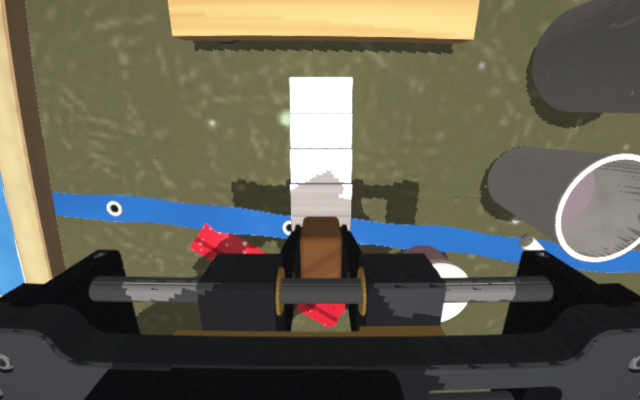

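View pics/c5c.png

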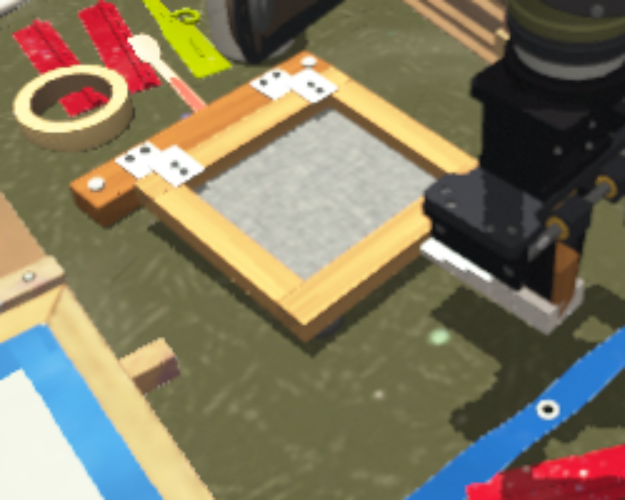

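The wrist view shows the rail's front edge at row ~38 from column 170 to 476, and the gauge's thin end at row 77, columns 290–352. I'll refine the rail's pose from that edge.

```bash
python3 - <<'E'
from st import *
import glob
im=cv2.imread('pics/w5.png')[:,:,::-1].astype(int)
w=grab('wrist')
wood=(im[:,:,0]>170)&(im[:,:,0]-im[:,:,2]>55)
row=20; xs=np.where(wood[row,140:520])[0]+140; print('cols row20',xs.min(),xs.max())
for r in (30,34):
  xs=np.where(wood[r,140:520])[0]+140; print(r,xs.min(),xs.max())
c=np.arange(190,460,10); b=[np.where(wood[:60,k])[0].max()+1 for k in c]
k=np.polyfit(c,b,1);print('line',k,b)
z=36.5
P=onz(w,(190,np.polyval(k,190)),z);Q=onz(w,(460,np.polyval(k,460)),z);u=P-Q
print('rail yaw',np.arctan2(-u[0],u[1]),P,Q)
xs=np.where(wood[34,140:520])[0]+140
L=onz(w,(xs.min()-.5,34),z);Rr=onz(w,(xs.max()+.5,34),z);M=(L+Rr)/2;print('width',np.linalg.norm(L-Rr),'mid',M,pf(M))
g=[onz(w,(u_,77),92.1-28.3+7) for u_ in (290,352)];print('gauge front',g,pf(sum(g)/2), 'yaw',np.arctan2(-(g[0]-g[1])[0],(g[0]-g[1])[1]))
print('front edge press x',pf(P),pf(Q)); show()
E
```

```text
cols row20 170 476
30 171 474
34 172 474
line [1.02564103e-02 3.33846154e+01] [np.int64(36), np.int64(36), np.int64(36), np.int64(36), np.int64(36), np.int64(36), np.int64(36), np.int64(36), np.int64(36), np.int64(36), np.int64(36), np.int64(36), np.int64(36), np.int64(36), np.int64(36), np.int64(36), np.int64(37), np.int64(37), np.int64(37), np.int64(37), np.int64(37), np.int64(37), np.int64(38), np.int64(38), np.int64(38), np.int64(39), np.int64(39)]
rail yaw 0.1810019756646307 [ 479.25449535 -135.4171549    36.5       ] [ 514.49675958 -327.99270666   36.5       ]
width 219.6826828161074 mid [ 498.60215569 -229.77089531   36.5       ] [-221.74717964    0.73120683   36.5       ]
gauge front [array([ 461.26694843, -215.49410677,   70.8       ]), array([ 468.63921102, -253.87670865,   70.8       ])] [-255.72608373    2.09018532   70.8       ] yaw 0.1897619830857397
front edge press x [-223.40865288   97.03385371   36.5       ] [-224.19135901  -98.73832943   36.5       ]
t 13.53 world [ 364.4 -254.7   92.3] press [-358.2    0.9   92.3] yaw 0.189 F [-0.11 -0.04 -2.07] w 23.5 25.0
```

Request:
{"name": "arm_command", "arguments": {
  "rows": [
    [0,0.05,2,0.4,0],
    [0,0.05,4,0.4,0],
    [0,0.05,5.5,0.4,0],
    [0,0.05,6.1,0.4,0],
    [0,0.05,6.3,0.4,0],
    [0,0.05,6.4,0.4,0],
    [0,0.05,6.45,0.4,0],
    [0,0.05,6.45,0.4,0]
  ]
}}

```text
clock: 14.2
tool_pos: [365.2, -255.8, 28.8]
eef_rot: [3.14, -0.001, 0.181]
wrist_force: [0.1, 0.1, -2.0]
gripper_width: 23.8
gripper_force: 25.0
```

Request:
{"name": "arm_command", "arguments": {
  "rows": [
    [0.3,0,0,0,0],
    [0.3,0,0,0,0]
  ]
}}

```text
clock: 14.37
tool_pos: [368.4, -255.1, 28.7]
eef_rot: [3.14, -0.001, 0.181]
wrist_force: [-0.5, -0.7, -1.6]
gripper_width: 24.2
gripper_force: 25.0
```

Request:
{"name": "arm_command", "arguments": {
  "rows": [
    [0,0,0.05,0,0],
    [0,0,0.05,0,0],
    [0,0,0.05,0,0]
  ]
}}

```text
clock: 14.62
tool_pos: [368.3, -255.1, 28.3]
eef_rot: [3.141, -0.001, 0.181]
wrist_force: [0.4, 1.0, 3.4]
gripper_width: 23.5
gripper_force: 25.0
```

Request:
{"name": "arm_command", "arguments": {
  "rows": [
    [0,0,0.05,0,0],
    [0,0,0.05,0,0],
    [0,0,0.05,0,0]
  ]
}}

```text
clock: 14.87
tool_pos: [368.3, -255.2, 28.3]
eef_rot: [3.141, -0.001, 0.181]
wrist_force: [-0.8, 1.5, 6.8]
gripper_width: 23.7
gripper_force: 25.0
```

Request:
{"name": "arm_command", "arguments": {
  "rows": [
    [0,0,-0.05,0,0],
    [0.5,0,-0.05,0,0],
    [1,0,-0.05,0,0],
    [1.5,0,-0.05,0,0],
    [2,0,-0.05,0,0],
    [2.5,0,-0.05,0,0],
    [3,0,-0.05,0,0],
    [3.5,0,-0.05,0,0],
    [4,0,-0.05,0,0],
    [4.5,0,-0.05,0,0]
  ]
}}

```text
clock: 15.7
tool_pos: [412.1, -247.4, 28.3]
eef_rot: [3.14, 0.001, 0.181]
wrist_force: [-4.0, -0.7, 7.2]
gripper_width: 23.8
gripper_force: 25.0
```

Request:
{"name": "arm_command", "arguments": {
  "rows": [
    [0.2,0,0,0,0],
    [0.4,0,0,0,0],
    [0.6,0,0,0,0]
  ]
}}

```text
clock: 15.95
tool_pos: [417.9, -246.3, 28.3]
eef_rot: [3.14, 0.001, 0.181]
wrist_force: [-4.4, -0.3, 7.2]
gripper_width: 23.9
gripper_force: 25.0
```

Request:
{"name": "arm_command", "arguments": {
  "rows": [
    [0.2,0,0,0,0],
    [0.4,0,0,0,0],
    [0.6,0,0,0,0]
  ]
}}

```text
clock: 16.2
tool_pos: [423.7, -245.2, 28.3]
eef_rot: [3.14, 0.001, 0.181]
wrist_force: [-3.1, -0.2, 6.4]
gripper_width: 24.1
gripper_force: 25.0
```

Drag is a steady ~4 N, and the 12 mm step has just passed under the rail. The 17 mm step should butt after about 17 mm more.

Request:
{"name": "arm_command", "arguments": {
  "rows": [
    [0.2,0,0,0,0],
    [0.4,0,0,0,0],
    [0.6,0,0,0,0],
    [0.8,0,0,0,0],
    [1.0,0,0,0,0],
    [1.1,0,0,0,0]
  ]
}}

```text
clock: 16.7
tool_pos: [434.6, -243.2, 28.3]
eef_rot: [3.14, 0.001, 0.181]
wrist_force: [-4.2, -0.5, 6.9]
gripper_width: 24.1
gripper_force: 25.0
```

Request:
{"name": "arm_command", "arguments": {
  "rows": [
    [0.1,0,0,0,0],
    [0.2,0,0,0,0]
  ]
}}

```text
clock: 16.87
tool_pos: [436.5, -242.9, 28.3]
eef_rot: [3.14, 0.001, 0.181]
wrist_force: [-2.9, -0.7, 6.6]
gripper_width: 23.8
gripper_force: 25.0
```

Request:
{"name": "arm_command", "arguments": {
  "rows": [
    [0.1,0,0,0,0],
    [0.1,0,0,0,0]
  ]
}}

```text
clock: 17.03
tool_pos: [437.6, -242.7, 28.3]
eef_rot: [3.14, 0.0, 0.181]
wrist_force: [-3.2, -0.2, 6.4]
gripper_width: 23.8
gripper_force: 25.0
```

Request:
{"name": "arm_command", "arguments": {
  "rows": [
    [0.1,0,0,0,0],
    [0.1,0,0,0,0]
  ]
}}

```text
clock: 17.2
tool_pos: [438.5, -242.5, 28.3]
eef_rot: [3.14, 0.0, 0.181]
wrist_force: [-3.6, -0.5, 6.7]
gripper_width: 24.1
gripper_force: 25.0
```

Request:
{"name": "arm_command", "arguments": {
  "rows": [
    [0.1,0,0,0,0],
    [0.1,0,0,0,0]
  ]
}}

```text
clock: 17.37
tool_pos: [439.5, -242.3, 28.3]
eef_rot: [3.14, 0.0, 0.181]
wrist_force: [-2.0, -0.3, 5.9]
gripper_width: 23.5
gripper_force: 25.0
```

Request:
{"name": "arm_command", "arguments": {
  "rows": [
    [0.1,0,0,0,0],
    [0.1,0,0,0,0]
  ]
}}

```text
clock: 17.53
tool_pos: [440.5, -242.2, 28.3]
eef_rot: [3.14, 0.0, 0.181]
wrist_force: [-3.3, -0.6, 7.1]
gripper_width: 23.8
gripper_force: 25.0
```

Request:
{"name": "arm_command", "arguments": {
  "rows": [
    [0.1,0,0,0,0],
    [0.1,0,0,0,0]
  ]
}}

```text
clock: 17.7
tool_pos: [440.7, -242.1, 28.3]
eef_rot: [3.141, 0.003, 0.181]
wrist_force: [-6.1, -2.0, 8.0]
gripper_width: 23.8
gripper_force: 25.0
```

Request:
{"name": "arm_command", "arguments": {
  "rows": [
    [0.1,0,0,0,0],
    [0.1,0,0,0,0]
  ]
}}

```text
clock: 17.87
tool_pos: [440.8, -242.1, 28.2]
eef_rot: [3.141, 0.005, 0.182]
wrist_force: [-10.2, -2.4, 10.1]
gripper_width: 23.7
gripper_force: 25.0
```

Request:
{"name": "arm_command", "arguments": {
  "rows": [
    [0.1,0,0,0,0],
    [0.1,0,0,0,0]
  ]
}}

```text
clock: 18.03
tool_pos: [441.0, -242.1, 28.2]
eef_rot: [3.141, 0.007, 0.182]
wrist_force: [-13.3, -3.4, 12.4]
gripper_width: 23.9
gripper_force: 25.0
```

The gauge has butted: force rose to 13 N with no travel. I'll relieve the push, open the fingers and go straight up.

Request:
{"name": "arm_command", "arguments": {
  "rows": [
    [-0.1,0,0,0,0],
    [-0.2,0,-0.05,0,0],
    [-0.2,0,-0.05,0,0]
  ]
}}

```text
clock: 18.28
tool_pos: [440.8, -242.0, 28.2]
eef_rot: [3.14, 0.001, 0.181]
wrist_force: [-3.9, -2.1, 4.8]
gripper_width: 23.8
gripper_force: 25.0
```

Request:
{"name": "arm_command", "arguments": {
  "rows": [
    [0,0,0,0,15],
    [0,0,0,0,30],
    [0,0,0,0,50],
    [0,0,0,0,50],
    [0,0,0,0,50],
    [0,0,0,0,50],
    [0,0,0,0,50]
  ]
}}

```text
clock: 18.87
tool_pos: [441.4, -241.0, 27.7]
eef_rot: [-3.141, 0.0, 0.181]
wrist_force: [1.8, 0.9, 0.3]
gripper_width: 47.3
gripper_force: 0.0
```

Request:
{"name": "arm_command", "arguments": {
  "rows": [
    [0,0,-1,0,50],
    [0,0,-3,0,50],
    [0,0,-6,0,50],
    [0,0,-10,0,50],
    [-3,0,-14,0,50],
    [-7,0,-16,0,50],
    [-10,0,-16,0,50],
    [-12,0,-16,0,50],
    [-12,0,-16,0,50]
  ]
}}

```text
clock: 19.62
tool_pos: [321.2, -263.6, 189.7]
eef_rot: [3.138, -0.001, 0.178]
wrist_force: [0.3, 0.1, 0.3]
gripper_width: 47.6
gripper_force: 0.0
```

```bash
python3 - <<'E'
from st import *
show()
w=grab('wrist','w6');b=grab('side')
print(fit([(w,m(w,'gauge'),gauge_pts)],[397,-251,.182],[3,3,.03]))
v=[715.5,-189.0,.182,-.07]
c=cv2.resize(b['img'][140:260,230:430,::-1],None,fx=3.2,fy=3.2)
d=w['img'][:,:,::-1];out=np.zeros((400+384,640,3),np.uint8);out[:400]=d;out[400:]=c[:384,:640]
cv2.imwrite('pics/f6.png',out[:784] if 0 else cv2.resize(out,None,fx=.76,fy=.76,interpolation=cv2.INTER_AREA))
E
```

```text
t 19.62 world [ 321.2 -263.6  189.7] press [-4.024e+02  1.000e-01  1.897e+02] yaw 0.178 F [0.27 0.13 0.35] w 47.6 0.0
(array([ 4.83526843e+02, -2.33365867e+02,  1.71617689e-01]), np.float64(-0.7921409606933594))
```

View pics/f6.png

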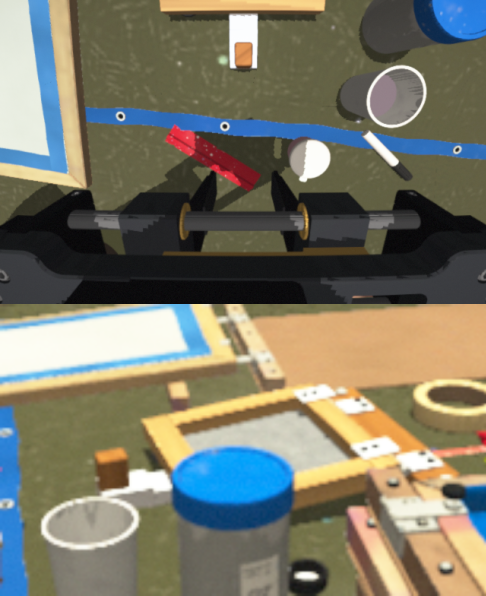

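The picture shows the gauge centred under the rail, with the thicker step tight against it and the bystanders in place. As a last check, I'll compare the screen's left corner before and after the slide.

```bash
python3 - <<'E'
from st import *
a=grab('scene')['img'][:,:,::-1].copy();o=cv2.imread('pics/c5.png')
for (y0,y1,x0,x1) in ((195,270,155,275),(150,220,155,215)):
  g=[cv2.cvtColor(i,6)[y0:y1,x0:x1].astype(np.float32) for i in(o,a)]
  print(cv2.phaseCorrelate(g[0],g[1]))
print(env.sign_off())
E
```

```text
((0.12100565918382244, 0.2091269979304542), 0.49849501260121665)
((-0.22852805003680743, 1.748828811044575), 0.08495491169117116)
the job is handed in; nothing more can be done
None
```

The screen is folded down onto the foot and the gauge is slid in straight at mid-rail until its 17 mm step butted. The gripper is clear and the job is handed in; a final image check showed the screen's left front corner moved under 0.25 px during the slide, but a second patch nearer the hinge bar gave no reliable match.

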